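# One hole finer on the coffee grinder

### The job

The coffee runs too fast: set the grinder one step finer. With the fingertips press in the spring plunger on the arm of the grinder's adjusting collar, swing the collar clockwise (seen from above) to the next hole of the index ring and let the plunger spring fully out again, so that its pin locks in that hole; then take the hand away. It needs no gripping: do not lift, shift or knock over the mug, the tamper, the canister or the dosing cup.

Things in the scene. Friction and masses are not known exactly. Their poses are not given: they have to be found in the camera images.
- grinder: Compact burr coffee grinder, fixed to the counter: black housing 142 x 146 mm on a dark base 255 x 160 mm, 296 mm high in all. Origin on the counter under the vertical burr axis; the front with the spout looks to its own -x, z is up.
- collar_axis (a point): Point on the vertical burr axis level with the top of the fixed steel index ring, 240 mm above the counter. The ring is 132 mm in diameter, 7 mm thick, with 15 through holes of 9 mm on a circle of 58 mm radius, 24 degrees (0.419 rad) apart. Collar and plunger turn about this axis.
- collar (a joint): Angle (rad) of the adjusting collar with its low hopper (78 mm diameter, lid top at 296 mm) and dark index arm: 0 with the pin centred in its starting hole on the grinder's -y side, positive clockwise seen from above, +0.419 in the next hole clockwise (wanted). Free, it drags about 1 N at the plunger and stays where left; with the pin in a hole it is locked, with 0.03 rad play either way.
- plunger (a joint): Travel (m) of the spring plunger, pressed straight down: 0 fully out, 0.010 at its stop. The spring pushes back with 4 N, rising to 8 N at the stop. Its foot holds an upright round-nosed 6 mm pin in the hole from below, clear of the ring from about 0.0065 on. Let go between holes it stays at about 0.006, and springs out when the collar comes within about 0.05 rad of a hole.
- plunger_top (a point): Centre of the flat top of the plunger's steel mushroom head: 24 mm diameter, 10 mm thick, 76 mm from the burr axis, 286 mm above the counter when out, 276 mm fully in. It moves with plunger and collar. Fingertips pressing on it carry the collar along sideways by friction; it can also be pushed from its side. Below it a 10 mm stem enters the dark 24 mm boss of the arm (boss top at 260 mm).
- next_hole (a point): Centre of the mouth of the wanted hole in the index ring, the next one clockwise (seen from above) from the pin's starting hole, 58 mm from the burr axis. With the pin in it the plunger's head stands 18 mm farther out on the same radius.
- dosing_cup: Bystander: open steel cup, 58 mm diameter, 55 mm high, on the grinder's tray (28 mm above the counter) under the spout; origin at the centre of its underside.
- mug: Bystander: white mug, 82 mm diameter, 95 mm high, handle to its +y, on the counter beside the grinder's +y flank; origin at the centre of its underside.
- tamper: Bystander: coffee tamper, steel foot of 58 mm diameter, dark wooden handle, 93 mm high, on the counter beside the grinder's -y flank; origin at the centre of its underside.
- canister: Bystander: glass bean canister with steel cap, 92 mm diameter, 150 mm high, on the counter beside the grinder's -y flank, towards its rear; origin at the centre of its underside.

How it is judged (in metres and radians):
On the way, in this order (a step that is already met when the one before it is completed fails the run):
1. the plunger is pressed in far enough to free the pin (about 6 mm or more), with the collar still at its starting hole (value of joint plunger above 0.0055 m and value of joint collar between -0.12 and 0.12 rad), for 0.05 s.
2. the collar is turned clockwise, the pin out of its hole, past the middle between the two holes (value of joint collar between 0.20945 and 0.62835 rad and value of joint plunger above 0.004 m).
At the end, for the whole second after the job is handed in: The collar stands one hole clockwise of its start (0.419 rad, within 0.07), the plunger is out to within 2 mm so that its pin locks in that hole, and the mug, tamper, canister and dosing cup stand upright within 20 mm of where they were (value of joint collar between 0.3489 and 0.4889 rad and value of joint plunger below 0.002 m and distance of each of dosing_cup, mug, tamper, canister from where it was at the start of the episode below 0.02 m and angle between each of dosing_cup, mug, tamper, canister's own z axis and vertical below 0.25 rad); the robot touches nothing.
It fails at once if the dosing cup is lifted, shifted by more than 20 mm or knocked over (distance of dosing_cup from where it was at the start of the episode above 0.02 m or angle between dosing_cup's own z axis and vertical above 0.25 rad).
It fails at once if the mug is lifted, shifted by more than 20 mm or knocked over (distance of mug from where it was at the start of the episode above 0.02 m or angle between mug's own z axis and vertical above 0.25 rad).
It fails at once if the tamper is lifted, shifted by more than 20 mm or knocked over (distance of tamper from where it was at the start of the episode above 0.02 m or angle between tamper's own z axis and vertical above 0.25 rad).
It fails at once if the bean canister is lifted, shifted by more than 20 mm or knocked over (distance of canister from where it was at the start of the episode above 0.02 m or angle between canister's own z axis and vertical above 0.25 rad).
It also fails if it takes over 35 s, if anything falls off the work surface, if the arm or the gripper's body presses on something with over 40 N, if the wrist force passes 120 N, or if a joint passes its speed limit or range.

### The arm

A 6-joint arm with a two-finger parallel gripper is mounted at the origin on the work surface. World frame = base frame: x ahead of the robot, y to its left, z up, the work surface at z = 0. Lengths are in mm, angles in rad, forces in N, time in s.
With the tool pointing down it reaches from about 150 to 775 mm from the base axis. Payload 6.1 kg.
Tool frame: the origin (TCP) lies on the centre line of the jaws, within the pads' length; the fingertips stand 25 mm ahead of it and the grasp point (between the pads) lies 6 mm ahead of it; z points along the fingers, y is the direction in which the jaws open and shut (so a half turn about z gives the same grasp; the last joint's range is limited). The gripper opens to 85 mm and grips with 20 to 120 N. Pads are 22 mm wide; open, the fingers measure 114 mm over their backs; the gripper's body (76 mm by 85 mm) begins 54 mm behind the grasp point. The pads swing forward as they close: fully open they stand 13 mm farther back than shut.
Start: joints at [-1.236, 0.126, -0.04, 1.405, 0, 1.571], TCP at [172.498, -495.836, 256.295] pointing down, gripper open.
Joint ranges: [-2.72, 2.72], [-0.95, 1.95], [-1.27, 1.35], [-1.78, 2.02], [-1.46, 1.47], [-3.14, 3.14]. Speed limits (rad/s): [2.39, 2.39, 3.01, 3.14, 3.14, 3.14].

### API

Orientations are given as a rotation vector (axis times angle).
In Python, from bench import r, imaging, ticket gives the robot as it stands.
- The arm moves only by the shell command python3 -m handwheel 'ROWS'. ROWS is a JSON object of lists of equal length, an entry for each row: "turn": the turn, a rotation vector about the tool's x, y, z in degrees, a list of three; "travel": the shift along the tool's x, y, z in m, a list of three; "hand": the opening in per cent of the stroke, from 0 (shut) to 100 (fully open). In form: {"turn": [[rx, ry, rz], ...], "travel": [[dx, dy, dz], ...], "hand": [hand, ...]}. A call has 1 to 8 rows; each row shifts and turns the commanded pose from where the row before left it, along the tool's axes as they then stand; what a row does not reach is not made up. A row lasts 1/10 s, in which the tool goes at most 50 mm and 8.59 degrees, less where a joint would pass 70% of its speed; a pose out of reach is approached as far as the arm can. A call with a gripper value outside its range is refused whole. The fingers move at their own pace and stop on an object; the grip force is fixed at half the most. Time passes only in rows, so rows that do not move let the fingers close. It gives the time, the measured TCP pose, the force and the opening at its end, in the units of the state.
- r.get_state(): the state, without advancing time (a new reading comes with each control period).
- imaging.camera(name): name is "scene" or "top"; returns a dict with "img" (384x512x3 uint8, blue, green, red), "mtx" (3x3 intrinsics, pixels), "R" (3x3) and "t" (3): a world point X has camera coordinates R X + t. Camera axes: x right, y down, z forward; pixel columns grow to the right and rows downward; lengths in mm; the calibration is good to about 2 mm. A picture is of the moment at which its call begins. There is no depth.
- ticket.hand_in(): hands the job in, once; it reports no verdict.
The state is a dict: "time": time; "qpos": joint angles; "qd": joint speeds; "effort": joint torques, N m; "tcp_pos": TCP position; "orientation": TCP orientation; "contact_force": force on the tool from outside, world axes, zero at the start; "wrist_torque": the same for the moment, N m; "width": finger opening in mm.
Only numpy, scipy, OpenCV 4.12 (cv2) and the standard library are available. Lean on these libraries where they do the work, as an engineer would, in place of code of your own. Each camera call takes 0.05 s, during which the arm holds its last target.

## Working session

There is one attempt and no reset: what is moved stays moved. The work goes in short steps, Python scripts to look and compute and a shell command to move; the robot and the scene stay as the last step left them, time stands still between calls to the robot, and variables do not carry over. Pictures are saved under pics/ and viewed, and the job is handed in when it is done.

```bash
mkdir -p pics; ls; python3 - <<'E'
from bench import r, imaging
import cv2,numpy as np
print(r.get_state())
for n in("scene","top"):
    c=imaging.camera(n);cv2.imwrite(f"pics/{n}0.png",c["img"]);print(n,c["mtx"],c["R"],c["t"])
    np.savez(f"{n}0.npz",**c)
E
```

```text
pics
{'time': 0.0, 'qpos': array([-1.23598238e+00,  1.26378423e-01, -4.06346183e-02,  1.40536544e+00,
       -2.38905142e-05,  1.57080848e+00]), 'qd': array([-4.71630837e-04, -8.52093344e-04,  6.02735555e-04,  8.04224492e-04,
        1.99340298e-05,  8.08364711e-04]), 'effort': array([-7.38582025e-05, -4.35913503e+01,  3.52925241e+01,  1.70866650e-02,
       -4.49015135e-05, -1.49182034e-05]), 'tcp_pos': array([ 172.38547949, -495.50478541,  255.5170641 ]), 'orientation': array([-3.09614249e+00, -5.23193377e-01,  4.50901600e-04]), 'contact_force': array([-0.4096789 , -0.43650752, -0.70877269]), 'wrist_torque': array([-0.05287834, -0.02478788,  0.00765015]), 'width': 85.09254011887903}
scene [[454.5149557    0.         255.30571535]
 [  0.         454.5149557  188.88147164]
 [  0.           0.           1.        ]] [[ 0.58808029  0.80874427  0.00970987]
 [ 0.47585373 -0.33626071 -0.81270657]
 [-0.65400673  0.48255719 -0.58259227]] [-434.67466123  -98.3884416  1744.79705179]
top [[391.06369746   0.         257.82588638]
 [  0.         391.06369746 184.40585946]
 [  0.           0.           1.        ]] [[ 0.00641938 -0.99991409 -0.01142792]
 [-0.99748328 -0.00559597 -0.07068097]
 [ 0.07061095  0.01185289 -0.99743351]] [  90.53175164  624.82840082 1036.27851027]
```

View pics/scene0.png

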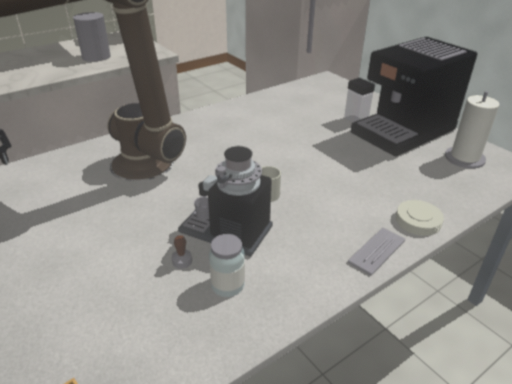

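View pics/top0.png

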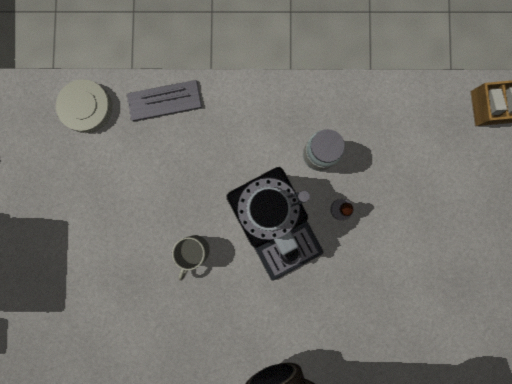

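```bash
python3 - <<'E'
import cv2,numpy as np
t=cv2.imread("pics/top0.png");s=cv2.imread("pics/scene0.png")
cv2.imwrite("pics/t1.png",cv2.resize(t[150:290,215:365],None,fx=4,fy=4,interpolation=cv2.INTER_CUBIC))
cv2.imwrite("pics/s1.png",cv2.resize(s[140:300,165:295],None,fx=3.7,fy=3.7,interpolation=cv2.INTER_CUBIC))
E
```

```text
(no output)
```

View pics/t1.png

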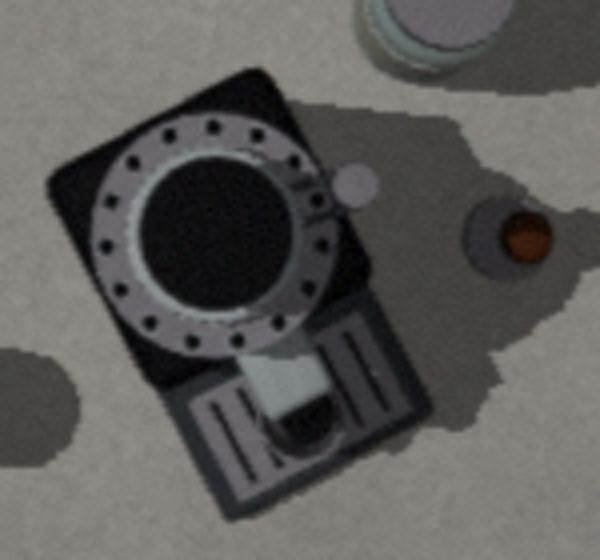

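View pics/s1.png

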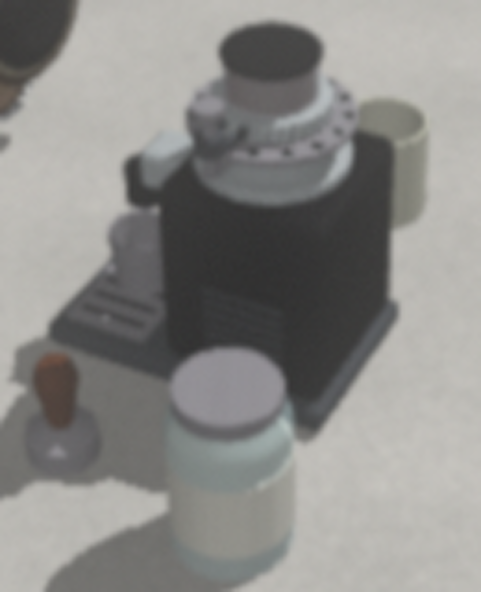

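```bash
cat > h.py <<'E'
import numpy as np,cv2
def ray(c,u,v,z):
    d=np.array([(u-c["mtx"][0,2])/c["mtx"][0,0],(v-c["mtx"][1,2])/c["mtx"][1,1],1.])
    R=c["R"];o=-R.T@c["t"];d=R.T@d
    return o+d*(z-o[2])/d[2]
def proj(c,X):
    p=c["R"]@np.array(X,float)+c["t"];p=c["mtx"]@(p/p[2]);return p[:2]
E
python3 - <<'E'
from h import *
c=dict(np.load("top0.npz"));img=c["img"]
g=cv2.resize(cv2.cvtColor(img,cv2.COLOR_BGR2GRAY),None,fx=8,fy=8,interpolation=cv2.INTER_CUBIC)
# holes: local dark blobs near ring
bh=cv2.morphologyEx(g,cv2.MORPH_BLACKHAT,cv2.getStructuringElement(cv2.MORPH_ELLIPSE,(51,51)))
_,m=cv2.threshold(bh,25,255,0)
n,l,st,ce=cv2.connectedComponentsWithStats(m)
P=[]
for i in range(1,n):
    u,v=(ce[i]+.5)/8-.5
    d=np.hypot(u-269,v-208.7)
    if 20<d<33 and st[i,4]>60:
        X=ray(c,u,v,240);P.append(X[:2]);print(u.round(1),v.round(1),st[i,4],X.round(1))
P=np.array(P)
for _ in range(3):
    A=np.c_[2*P,np.ones(len(P))];s=np.linalg.lstsq(A,(P**2).sum(1),rcond=None)[0]
    rad=np.sqrt(s[2]+s[0]**2+s[1]**2);res=np.hypot(*(P-s[:2]).T)-rad
    P=P[abs(res)<4]
C=s[:2];print("centre",C,rad,res.round(1));a=np.degrees(np.arctan2(*(P-C).T[::-1]));print(sorted((a%24).round(1)),np.sort(a).round(1))
# head
for th in (110,120,130):
  m=((g>th)*255).astype(np.uint8)
  n,l,st,ce=cv2.connectedComponentsWithStats(m[8*185:8*208,8*297:8*313])
  for i in range(1,n):
    if st[i,4]>1000:
      u,v=(ce[i]+np.array([8*297,8*185])+.5)/8-.5;X=ray(c,u,v,286);print(th,u,v,st[i],X,np.hypot(*(X[:2]-C)),np.degrees(np.arctan2(*(X[:2]-C)[::-1])))
E
```

```text
253.1 180.9 7531 [616.3 102.  240. ]
290.2 185.2 2833 [607.6  22.2 240. ]
267.9 181.4 1035 [615.5  70.  240. ]
256.9 183.6 982 [610.7  93.7 240. ]
278.8 183.5 1032 [611.2  46.7 240. ]
278.2 187.9 597 [601.7  47.8 240. ]
288.1 189.9 726 [597.5  26.6 240. ]
247.9 190.4 937 [595.8 113.  240. ]
289.9 195.7 579 [585.   22.7 240. ]
242.5 200.0 945 [575.2 124.4 240. ]
293.9 199.6 554 [576.8  14.3 240. ]
298.8 205.1 2016 [564.9   3.8 240. ]
241.2 222.7 7065 [526.6 126.8 240. ]
241.2 211.2 969 [551.1 126.9 240. ]
295.1 211.0 610 [552.4  11.6 240. ]
244.6 222.0 911 [528.1 119.4 240. ]
291.7 221.6 646 [529.8  18.9 240. ]
284.2 230.3 871 [511.1  34.9 240. ]
252.1 230.2 936 [510.8 103.3 240. ]
275.1 230.0 509 [511.6  54.2 240. ]
291.8 231.0 220 [509.8  18.6 240. ]
262.6 234.9 990 [501.   80.9 240. ]
274.0 234.7 937 [501.6  56.7 240. ]
282.0 237.3 762 [496.3  39.6 240. ]
269.7 241.1 1913 [488.1  65.6 240. ]
centre [557.87231386  69.30825275] 57.95253544131842 [-0.4  0.2 -0.1  0.3 -0.1 -0.2  0.2  0.  -0.   0.3 -0.3  0.1  0.1  0.1
 -0.3]
[np.float64(0.2), np.float64(0.3), np.float64(0.5), np.float64(0.5), np.float64(0.6), np.float64(0.7), np.float64(0.7), np.float64(0.7), np.float64(0.7), np.float64(0.8), np.float64(0.9), np.float64(0.9), np.float64(1.0), np.float64(1.0), np.float64(1.0)] [-167.3 -143.7 -119.1  -95.4  -71.   -47.1  -23.     0.7   24.8   49.
   72.5   96.7  120.7  144.2  168.5]
```

```bash
python3 - <<'E'
from h import *
c=dict(np.load("top0.npz"));s=dict(np.load("scene0.npz"))
C=np.array([557.9,69.3])
X=ray(c,303.3,196.2,286);d=X[:2]-C;print(X,np.hypot(*d),np.degrees(np.arctan2(d[1],d[0])))
for a in (-47.3,-71.3,-95.3):
    p=C+76*np.array([np.cos(np.radians(a)),np.sin(np.radians(a))]);print(a,p,proj(c,[*p,286]),proj(s,[*p,286]))
q=ray(c,255,232,286)
for n,u,v,z in (("canlid",326,145,150),("tamper",346.5,210,93),("mug",190,250,95)):print(n,ray(c,u,v,z))
m=cv2.cvtColor(c["img"],cv2.COLOR_BGR2GRAY)[188:206,294:314];print(m)
E
```

```text
[582.19576028  -1.10828853 286.        ] 74.48228689922716 -70.96200186605878
-47.3 [609.44013491  13.44649077] [296.09998432 182.7474955 ] [231.30817857 171.5070505 ]
-71.3 [582.26658728  -2.68798111] [304.08085221 196.16968881] [220.47737177 168.80006757]
-95.3 [550.87983535  -6.37507706] [305.93884329 211.71468384] [212.99332375 163.9858524 ]
canlid [710.72450723 -69.80252338 150.        ]
tamper [ 556.15870694 -129.47225186   93.        ]
mug [453.97015688 261.77774231  95.        ]
[[ 64  71  70  71  72  74  72  71  69  68  72  66  63  68  67  66  66  66
   69  69]
 [ 50  66  70  69  70  71  73  70  70  69  68  67  65  68  68  65  66  64
   71  64]
 [ 33  55  70  68  69  68  67  69  68  69  73  70  68  67  68  68  66  69
   65  67]
 [ 44  54  69  66  67  71  66  77  89  92  92  91  79  67  66  67  69  69
   68  69]
 [ 58  35  51  51  55  79  91  96  98  97  99  97  95  91  71  65  67  70
   68  69]
 [ 57  28  40  46  51  82  99 100 103  96  96  99  95  94  81  70  69  67
   63  65]
 [ 47  41  39  45  66  91 101 102 101 102  98  95 101  99  92  81  69  68
   66  68]
 [ 42  47  33
[... 222 characters left out ...]
  69  66
   68  65]
 [ 23  34  43  40  54  92 102 104 105 102 101 100  99  98  92  78  70  68
   66  67]
 [  6  15  48  42  43  73  93 102 101 102  99  98  95  93  80  75  69  69
   62  66]
 [  6  17  46  50  36  45  74  90 102  97 101  99  93  76  62  66  66  66
   64  68]
 [ 17  32  47  48  30  26  37  54  74  90  88  79  76  70  66  64  67  67
   64  67]
 [ 45  50  45  33  23  33  35  35  46  54  55  62  68  68  66  64  65  66
   67  64]
 [ 34  30  25  24  23  33  27  28  52  63  68  68  70  67  69  71  65  65
   65  66]
 [ 23  23  27  31  27  15  12  15  47  66  69  66  68  65  67  67  68  66
   64  69]
 [ 34  36  51  49  44  24   2   8  25  60  66  66  67  67  67  69  68  68
   66  68]]
```

```bash
cat > d.py <<'E'
import sys,numpy as np
from scipy.spatial.transform import Rotation as Ro
from bench import r
s=r.get_state();R=Ro.from_rotvec(s["orientation"]).as_matrix()
T=np.array(eval(sys.argv[1]),float)
print("t",round(s["time"],2),"tcp",s["tcp_pos"].round(1),"F",s["contact_force"].round(1),"w",round(s["width"],1),"z",R[:,2].round(3),"yawx",np.degrees(np.arctan2(R[1,0],R[0,0])).round(1))
print("tool delta mm",(R.T@(T-s["tcp_pos"])).round(1))
E
python3 -m handwheel '{"turn":[[0,0,0],[0,0,0]],"travel":[[0,0,-0.045],[0,0,-0.045]],"hand":[0,0]}'; python3 d.py [582.3,-2.7,345]
```

```text
time: 0.3
tcp_pos: [172.0, -494.6, 345.3]
orientation: [-3.092, -0.522, 0.001]
contact_force: [-0.0, -1.7, 0.9]
width: 59.1
t 0.3 tcp [ 172.  -494.6  345.3] F [-0.  -1.7  0.9] w 59.1 z [-0.002  0.005 -1.   ] yawx 19.2
tool delta mm [ 549.1 -329.8    2. ]
```

```bash
python3 -m handwheel '{"turn":[[0,0,0],[0,0,0],[0,0,0],[0,0,0],[0,0,0],[0,0,0],[0,0,0],[0,0,0]],"travel":[[0.04,-0.024,0],[0.04,-0.024,0],[0.04,-0.024,0],[0.04,-0.024,0],[0.04,-0.024,0],[0.04,-0.024,0],[0.04,-0.024,0],[0.04,-0.024,0]],"hand":[0,0,0,0,0,0,0,0]}'; python3 d.py [582.3,-2.7,345]
```

```text
time: 1.1
tcp_pos: [412.4, -207.6, 346.1]
orientation: [-3.098, -0.523, 0.0]
contact_force: [0.6, -0.8, -0.2]
width: -0.1
t 1.1 tcp [ 412.4 -207.6  346.1] F [ 0.6 -0.8 -0.2] w -0.1 z [-0.  0. -1.] yawx 19.2
tool delta mm [ 227.8 -137.7    1.1]
```

```bash
python3 -m handwheel '{"turn":[[0,0,0],[0,0,0],[0,0,0],[0,0,0],[0,0,0],[0,0,0],[0,0,0]],"travel":[[0.04,-0.024,0],[0.04,-0.024,0],[0.04,-0.024,0],[0.04,-0.024,0],[0.04,-0.024,0],[0.02,-0.012,0],[0,0,0]],"hand":[0,0,0,0,0,0,0]}'; python3 d.py [582.3,-2.7,345]
```

```text
time: 1.8
tcp_pos: [577.6, -9.8, 344.4]
orientation: [-3.096, -0.529, 0.004]
contact_force: [0.6, 0.2, -0.4]
width: -0.2
t 1.8 tcp [577.6  -9.8 344.4] F [ 0.6  0.2 -0.4] w -0.2 z [-0.003  0.001 -1.   ] yawx 19.4
tool delta mm [ 6.8 -5.2 -0.6]
```

```bash
python3 -m handwheel '{"turn":[[0,0,0],[0,0,0],[0,0,0]],"travel":[[0.007,-0.005,0],[0,0,0.022],[0,0,0]],"hand":[0,0,0]}'; python3 d.py [582.3,-2.7,311]
python3 - <<'E'
from h import *
from bench import imaging
for n,(a,b) in {"scene":((110,150),(70,70)),"top":((150,240),(0,0))}.items():
    i=imaging.camera(n)["img"]
    i=i[110:230,165:285] if n=="scene" else i[140:260,230:350]
    cv2.imwrite(f"pics/{n}2.png",cv2.resize(i,None,fx=4,fy=4,interpolation=cv2.INTER_CUBIC))
E
```

```text
time: 2.1
tcp_pos: [580.0, -5.9, 322.1]
orientation: [-3.097, -0.522, 0.006]
contact_force: [-0.2, -0.0, 0.1]
width: -0.1
t 2.1 tcp [580.   -5.9 322.1] F [-0.2 -0.   0.1] w -0.1 z [-0.004 -0.    -1.   ] yawx 19.1
tool delta mm [ 3.3 -2.3 11.1]
```

View pics/scene2.png

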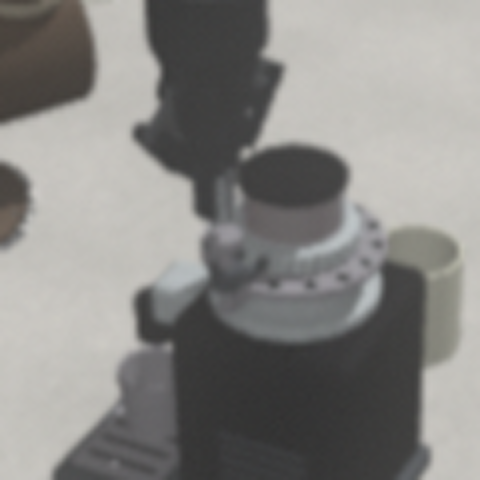

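Fingertips (crop ~(225,210)) hang just above the plunger head (~(225,240)), clear of the hopper. Centring and pressing down.

```bash
python3 -m handwheel '{"turn":[[0,0,0],[0,0,0],[0,0,0],[0,0,0]],"travel":[[0.003,-0.002,0],[0,0,0.006],[0,0,0.003],[0,0,0]],"hand":[0,0,0,0]}'; python3 d.py [582.3,-2.7,311]
python3 -m handwheel '{"turn":[[0,0,0],[0,0,0],[0,0,0]],"travel":[[0,0,0.003],[0,0,0.003],[0,0,0]],"hand":[0,0,0]}'; python3 d.py [582.3,-2.7,301]
```

```text
time: 2.6
tcp_pos: [583.0, -2.6, 314.8]
orientation: [-3.098, -0.523, 0.001]
contact_force: [0.0, 0.4, -0.2]
width: -0.1
t 2.6 tcp [583.   -2.6 314.8] F [ 0.   0.4 -0.2] w -0.1 z [-0.001 -0.    -1.   ] yawx 19.2
tool delta mm [-0.7 -0.1  3.8]
time: 2.9
tcp_pos: [583.3, -2.5, 309.5]
orientation: [3.098, 0.523, 0.001]
contact_force: [-0.6, -0.1, 4.0]
width: 0.3
t 2.9 tcp [583.3  -2.5 309.5] F [-0.6 -0.1  4. ] w 0.3 z [ 0.001  0.    -1.   ] yawx 19.2
tool delta mm [-1.  -0.1  8.5]
```

```bash
python3 -m handwheel '{"turn":[[0,0,0],[0,0,0],[0,0,0],[0,0,0]],"travel":[[0,0,0.003],[0,0,0.003],[0,0,0.0015],[0,0,0]],"hand":[0,0,0,0]}'; python3 d.py [582.3,-2.7,301]
python3 -m handwheel '{"turn":[[0,0,0],[0,0,0]],"travel":[[0,0,0.002],[0,0,0]],"hand":[0,0]}'; python3 d.py [582.3,-2.7,301]
```

```text
time: 3.3
tcp_pos: [583.3, -2.5, 302.4]
orientation: [3.097, 0.523, 0.002]
contact_force: [-0.9, 0.3, 6.5]
width: 0.0
t 3.3 tcp [583.3  -2.5 302.4] F [-0.9  0.3  6.5] w 0.0 z [ 0.001 -0.    -1.   ] yawx 19.2
tool delta mm [-1.  -0.2  1.4]
time: 3.5
tcp_pos: [583.5, -2.4, 301.1]
orientation: [3.097, 0.523, 0.004]
contact_force: [-0.7, 0.3, 7.9]
width: 0.0
t 3.5 tcp [583.5  -2.4 301.1] F [-0.7  0.3  7.9] w 0.0 z [ 0.003  0.    -1.   ] yawx 19.2
tool delta mm [-1.2 -0.2  0.1]
```

```bash
python3 -m handwheel '{"turn":[[0,0,0],[0,0,3],[0,0,3],[0,0,3],[0,0,3],[0,0,0]],"travel":[[0,0,0.001],[-0.004,-0.0001,0],[-0.004,-0.0001,0],[-0.004,-0.0001,0],[-0.004,-0.0001,0],[0,0,0]],"hand":[0,0,0,0,0,0]}'; python3 d.py [566.7,-6.2,301]
python3 - <<'E'
from h import *
from bench import imaging
for n in("scene","top"):
    i=imaging.camera(n)["img"]
    i=i[110:230,165:285] if n=="scene" else i[140:260,230:350]
    cv2.imwrite(f"pics/{n}3.png",cv2.resize(i,None,fx=4,fy=4,interpolation=cv2.INTER_CUBIC))
E
```

```text
time: 4.1
tcp_pos: [568.0, -6.2, 301.0]
orientation: [3.135, 0.195, 0.007]
contact_force: [-0.9, -0.7, 11.4]
width: 0.3
t 4.1 tcp [568.   -6.2 301. ] F [-0.9 -0.7 11.4] w 0.3 z [ 0.004  0.    -1.   ] yawx 7.1
tool delta mm [-1.3 -0.1  0. ]
```

View pics/scene3.png

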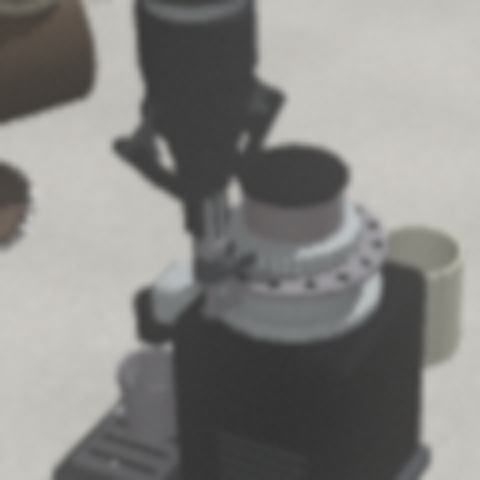

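View pics/top3.png

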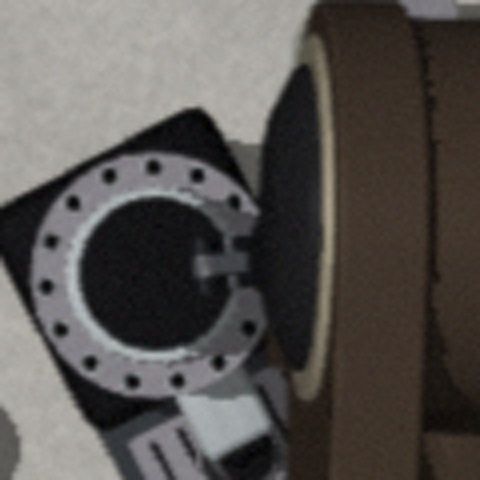

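The scene view shows the boss and head carried along with the fingers (crop ~(210,265), previously ~(225,245)). In the top view the arm hides the head. Continuing to the next hole.

```bash
python3 -m handwheel '{"turn":[[0,0,3],[0,0,3],[0,0,3],[0,0,3],[0,0,0],[0,0,0]],"travel":[[-0.004,-0.0001,0],[-0.004,-0.0001,0],[-0.004,-0.0001,0],[-0.004,-0.0001,0],[0,0,0],[0,0,0]],"hand":[0,0,0,0,0,0]}'; python3 d.py [550.9,-6.4,301]
python3 - <<'E'
from h import *
from bench import imaging
for n in("scene",):
    i=imaging.camera(n)["img"]
    i=i[130:210,190:270]
    cv2.imwrite(f"pics/{n}4.png",cv2.resize(i,None,fx=7,fy=7,interpolation=cv2.INTER_CUBIC))
E
```

```text
time: 4.8
tcp_pos: [550.6, -26.8, 299.1]
orientation: [-3.127, 0.085, -0.001]
contact_force: [-1.9, -2.8, 4.1]
width: -0.1
t 4.8 tcp [550.6 -26.8 299.1] F [-1.9 -2.8  4.1] w -0.1 z [ 0.001  0.014 -1.   ] yawx -3.1
tool delta mm [ -0.8 -20.4  -1.6]
```

View pics/scene4.png

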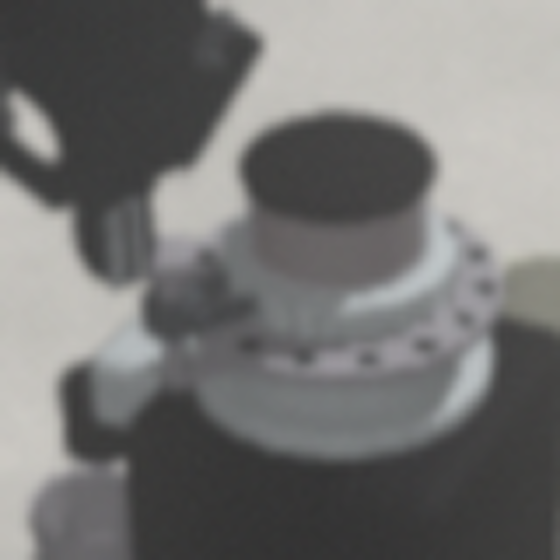

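```bash
python3 - <<'E'
from bench import r
s=r.get_state()
for k in s: print(k,s[k])
E
python3 d.py [550.9,-6.4,301]
```

```text
time 4.85
qpos [-0.05515264  0.181651    0.11937673  1.50869576  0.01339492  3.14061211]
qd [ 0.00355602  0.00635557  0.00122637  0.00109548 -0.00546622  0.00054252]
effort [ 1.80179469e+00 -4.41887891e+01  3.31181788e+01 -4.67164619e-01
  1.02794621e+00  4.33550187e-03]
tcp_pos [550.70088917 -26.77470904 298.94067499]
orientation [-3.12705063e+00  8.47219942e-02 -3.16358964e-04]
contact_force [-1.16343921 -4.20845761  4.85532408]
wrist_torque [-0.71614592  0.27636097  0.04254866]
width 0.28859182132521105
t 4.85 tcp [550.7 -26.8 298.9] F [-1.2 -4.2  4.9] w 0.3 z [ 0.001  0.013 -1.   ] yawx -3.1
tool delta mm [ -0.9 -20.4  -1.8]
```

Joint 6 ran into its range end (3.14), and the IK swung the hand 20 mm outward off the head. I'm lifting, turning the wrist back, and then looking.

```bash
python3 -m handwheel '{"turn":[[0,0,-4],[0,0,-8],[0,0,-8],[0,0,-8],[0,0,0]],"travel":[[0,0,-0.015],[0,0,-0.02],[0,0,-0.015],[0,0,0],[0,0,0]],"hand":[0,0,0,0,0]}'; python3 d.py [550.9,-6.4,320]
python3 - <<'E'
from h import *
from bench import imaging,r
print(r.get_state()["qpos"].round(3))
for n in("scene","top"):
    c=imaging.camera(n);i=c["img"];np.savez(f"{n}5.npz",**c)
    i=i[130:210,190:270] if n=="scene" else i[140:260,230:350]
    cv2.imwrite(f"pics/{n}5.png",cv2.resize(i,None,fx=560/i.shape[0],fy=560/i.shape[0],interpolation=cv2.INTER_CUBIC))
E
```

```text
time: 5.35
tcp_pos: [551.1, -26.5, 348.2]
orientation: [-3.053, -0.676, -0.005]
contact_force: [-0.3, 0.1, -0.0]
width: 0.1
t 5.35 tcp [551.1 -26.5 348.2] F [-0.3  0.1 -0. ] w 0.1 z [-0.     0.015 -1.   ] yawx 25.0
tool delta mm [  8.1 -17.9  28.5]
[-0.056  0.2    0.251  1.623  0.015  2.65 ]
```

View pics/scene5.png

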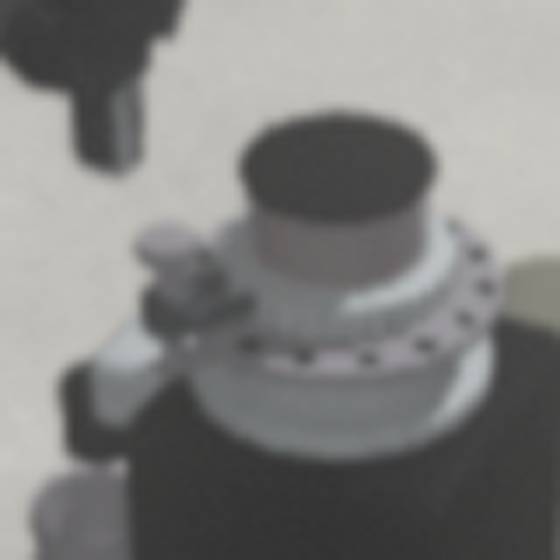

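View pics/top5.png

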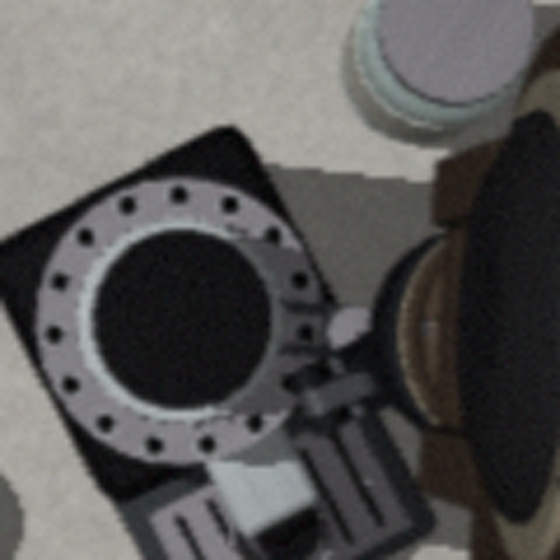

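```bash
python3 - <<'E'
from h import *
s=dict(np.load("scene5.npz"));c=dict(np.load("top5.npz"));s0=dict(np.load("scene0.npz"))
C=np.array([557.9,69.3])
for a in(-71.3,-90,-92,-93.5,-95.3):
  for z in(280,286):
    p=C+76*np.array([np.cos(np.radians(a)),np.sin(np.radians(a))]);print(a,z,proj(c,[*p,z]).round(1),proj(s,[*p,z]).round(1))
def mk(i,x,y,w,h,n):
    cv2.imwrite(n,cv2.resize(i[y:y+h,x:x+w],None,fx=16,fy=16,interpolation=cv2.INTER_NEAREST))
mk(s["img"],200,152,36,34,"pics/sz5.png");mk(s0["img"],200,152,36,34,"pics/sz0.png");mk(c["img"],290,195,32,32,"pics/tz5.png")
E
```

```text
-71.3 280 [303.8 196.3] [220.6 170.7]
-71.3 286 [304.1 196.2] [220.5 168.8]
-90 280 [305.8 208.3] [214.4 167.1]
-90 286 [306.1 208.2] [214.3 165.2]
-92 280 [305.7 209.6] [213.9 166.6]
-92 286 [306.1 209.5] [213.8 164.7]
-93.5 280 [305.7 210.5] [213.5 166.3]
-93.5 286 [306.  210.5] [213.4 164.4]
-95.3 280 [305.6 211.7] [213.1 165.9]
-95.3 286 [305.9 211.7] [213. 164.]
```

View pics/sz5.png

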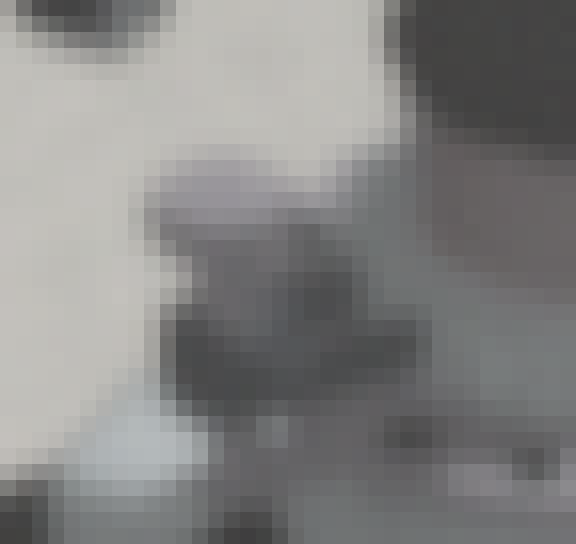

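View pics/sz0.png

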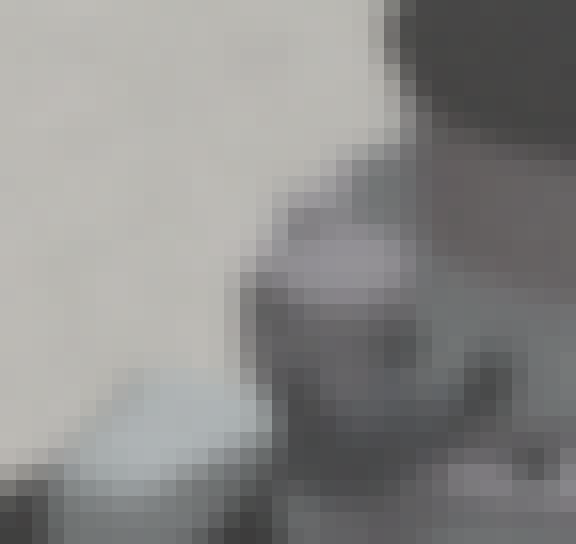

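View pics/tz5.png

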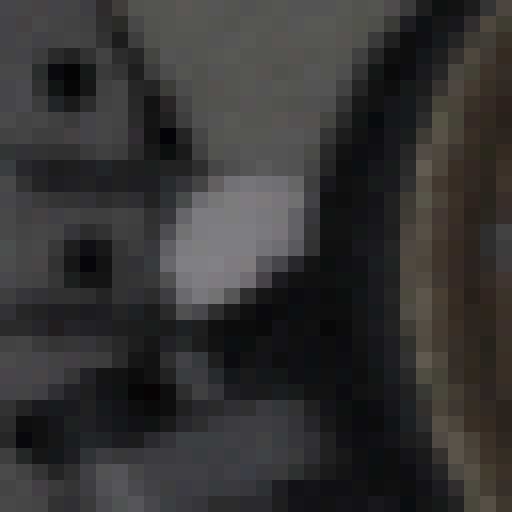

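The head top is out again (scene shift from the start (-7.4,-4.6) px, against a predicted (-7.5,-4.8) for the next hole, plunger out). I'm taking the hand away for a clear view.

```bash
python3 -m handwheel '{"turn":[[0,0,0],[0,0,0],[0,0,0],[0,0,0],[0,0,0],[0,0,0]],"travel":[[-0.03,0.03,-0.01],[-0.03,0.03,0],[-0.03,0.03,0],[-0.03,0.03,0],[-0.03,0.03,0],[0,0,0]],"hand":[0,0,0,0,0,0]}'; python3 d.py [550.9,-6.4,320]
python3 - <<'E'
from h import *
from bench import imaging,r
c0=dict(np.load("top0.npz"))["img"]
for n in("scene","top"):
    c=imaging.camera(n);i=c["img"];np.savez(f"{n}6.npz",**c)
    if n=="scene": j=i[130:210,190:270]
    else: j=np.hstack([x[170:250,245:325] for x in (c0,i)])
    cv2.imwrite(f"pics/{n}6.png",cv2.resize(j,None,fx=5,fy=5,interpolation=cv2.INTER_CUBIC))
    cv2.imwrite(f"pics/{n}6f.png",i)
E
```

```text
time: 6.05
tcp_pos: [476.1, -229.9, 354.7]
orientation: [-3.056, -0.662, -0.003]
contact_force: [0.6, 0.7, 0.5]
width: 0.3
t 6.05 tcp [ 476.1 -229.9  354.7] F [0.6 0.7 0.5] w 0.3 z [-0.002  0.015 -1.   ] yawx 24.4
tool delta mm [ 160.4 -172.    37.8]
```

View pics/top6.png

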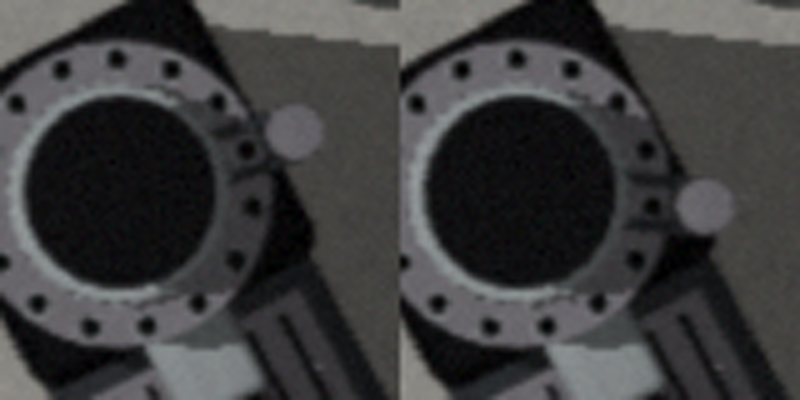

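View pics/scene6f.png

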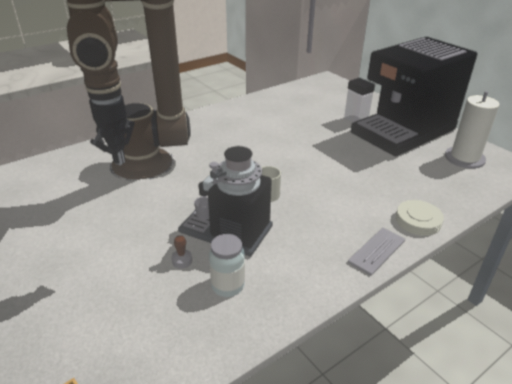

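```bash
python3 - <<'E'
from h import *
C=np.array([557.9,69.3])
for k in("0","6"):
    c=dict(np.load(f"top{k}.npz"));s=dict(np.load(f"scene{k}.npz"))
    g=cv2.resize(cv2.cvtColor(c["img"],6),None,fx=8,fy=8,interpolation=cv2.INTER_CUBIC)
    u0,v0=(304,196) if k=="0" else (306,211)
    m=((g>84)*255).astype(np.uint8);w=np.zeros_like(m);cv2.circle(w,(u0*8+4,v0*8+4),64,255,-1)
    n,l,st,ce=cv2.connectedComponentsWithStats(m&w);i=1+np.argmax(st[1:,4])
    cn=cv2.findContours((l==i).astype(np.uint8),0,1)[0][0];(x,y),rr=cv2.minEnclosingCircle(cn)
    for u,v in (((ce[i]+.5)/8-.5),((x+.5)/8-.5,(y+.5)/8-.5)):
        X=ray(c,u,v,286);d=X[:2]-C
        print(k,"uv",round(u,2),round(v,2),"r_px",rr/8,"rad",np.hypot(*d).round(1),"ang",np.degrees(np.arctan2(d[1],d[0])).round(2))
a=dict(np.load("top0.npz"))["img"];b=dict(np.load("top6.npz"))["img"]
D=cv2.absdiff(a,b).max(2);
for nme,(x,y,w,h) in dict(can=(300,125,50,50),tam=(325,192,35,35),mug=(165,230,50,55),cup=(270,230,45,45)).items():print(nme,D[y:y+h,x:x+w].max(),(D[y:y+h,x:x+w]>25).sum())
s=dict(np.load("scene6.npz"))["img"]
cv2.imwrite("pics/sz6.png",cv2.resize(s[152:186,200:236],None,fx=16,fy=16,interpolation=0))
E
```

```text
0 uv 303.56 195.8 r_px 5.600846767425537 rad 75.2 ang -70.5
0 uv 303.59 195.65 r_px 5.600846767425537 rad 75.4 ang -70.31
6 uv 305.66 210.68 r_px 5.595218658447266 rad 75.3 ang -93.76
6 uv 305.63 210.96 r_px 5.595218658447266 rad 75.3 ang -94.19
can 8 0
tam 68 36
mug 9 0
cup 35 2
```

View pics/sz6.png

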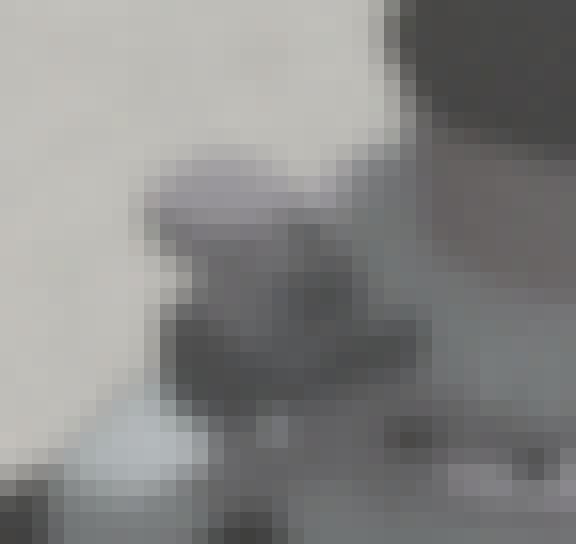

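```bash
python3 - <<'E'
from h import *
a,b=[cv2.imread(f"pics/{n}.png") for n in("top0","top6f")]
cv2.imwrite("pics/tam.png",cv2.resize(np.hstack([x[190:230,320:365] for x in(a,b)]),None,fx=8,fy=8))
a,b=[dict(np.load(f"scene{k}.npz"))["img"] for k in"06"]
D=cv2.absdiff(a,b).max(2);print("scene tamper",D[232:270,168:195].max(),"mug",D[165:200,262:284].max(),"cup",D[195:220,193:212].max(),"can",D[235:295,205:250].max())
# head height: fit of bright head-top patch, scene
E
```

```text
scene tamper 33 mug 7 cup 7 can 7
```

View pics/tam.png

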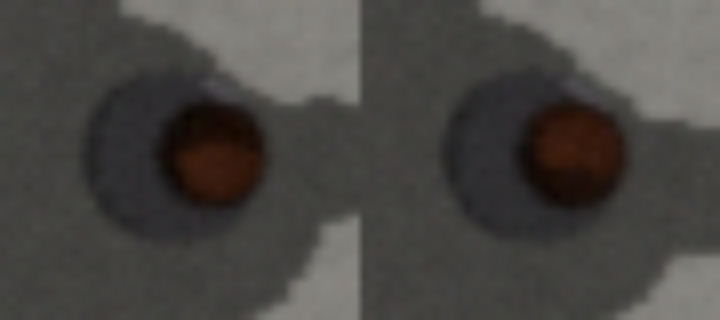

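The tamper has not moved; only the plunger's shadow moved across it. The collar, plunger and bystanders all check out, so I'm handing in.

```bash
python3 -c "
from bench import ticket
print(ticket.hand_in())"
```

```text
the job is handed in; nothing more can be done
None
```

The grinder is set one step finer and the job is handed in. I pressed the plunger to its stop with closed fingertips (about 8 N, then 11 N). I swung the collar clockwise until the plunger sprang out at the next hole, then took the hand away, about 6 s of the 35 s in all.

**Collar:** the last pictures show it turned 23.3 to 23.9° (0.41 rad), against the wanted 0.419. This comes from the plunger head's position in the top view.

**Plunger:** in the scene view the head sits at its fully-out height again. A plunger stuck at 6 mm would show about 2 pixels lower.

**Bystanders:** the mug, canister and dosing cup show almost no change. The tamper's pixels changed only because a shadow moved across it; its outline is where it was.

**What went wrong:** I turned the wrist along with the collar, which drove the last joint to the end of its range (read as 3.1406 rad, against a stated limit of 3.14). The hand was then pushed about 20 mm outward and slid off the head near the end of the swing. By then the collar was close enough for the pin to spring into the hole. The interface gave no verdict, so I can't tell whether the judge counts that reading as passing the joint range.

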